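# Close a fossil cassette with its lip-held cover plate

## Task

Close the open specimen cassette with its loose cover plate: hold the plate tilted, tuck one short end in under the cassette's overhanging lip, then turn the other end down until the plate lies flat on the ledge inside the rim. Lower it, do not let it slam down, let go of it at the end, and leave the glue bottle, the vial and the card box standing where they are.

Things in the scene. Friction and masses are not known exactly. Their poses are not given: they have to be found in the camera images.
- cassette: Open aluminium specimen cassette fixed to the bench, 166 (x) x 128 (y) mm, a tan rock on grey foam inside. Origin: centre of underside, on the bench, z up; yaw within 0.4 rad. The lip is at its -x end, towards the robot; its top is at z = 51 mm. On the +x end and both sides a 10 mm thick rim rises to z = 42 mm, 12 mm above the ledge. The plate cannot drop or slide in flat.
- pocket (a point): Centre of the cover's pocket, 30 mm above the cassette's origin, in the plane of the ledge that runs all round inside and carries the cover; axes as the cassette's. The pocket reaches 73 mm each way in x (at -x to the wall under the lip) and 54 mm each way in y. Fully home, the cover's origin is here, with 3 mm of play each way in x, 4 mm in y.
- lip_edge (a point): Middle of the lip's lower free edge, at x = -55, z = 45 mm from the cassette's origin: 15 mm above the ledge. From here the lip, 6 mm thick and as wide as the cassette, overhangs the pocket by 18 mm towards the wall at -x. The plate's end fits fully in under it when tilted up to about 0.25 rad, the other end up.
- cover: Loose aluminium plate, 140 (x) x 100 (y) x 8 mm, about 0.25 kg, at first flat on the bench, handle up, x along the robot's x within 0.5 rad. Origin: centre of underside, z up. The short ends are alike: either may go under the lip. Rigid black handle block in its middle, 14 mm thick (x), 64 mm long (y), upright from the plate's top (z = 8 mm) to z = 50 mm: grip across the 14 mm.
- cover_end_a (a point): Middle of the lower edge of the cover's -x short end (70 mm from the cover's origin).
- cover_end_b (a point): Middle of the lower edge of the cover's +x short end (70 mm from the cover's origin).
- glue_bottle: White drip bottle, bystander, 37 mm across, 88 mm tall, standing between the two work places. Origin: centre of its underside.
- vial: Small clear vial with black cap, bystander, 23 mm across, 58 mm tall, standing. Origin: centre of its underside.
- card_box: Closed grey card box, bystander, 53 x 70 x 24 mm, lying. Origin: centre of its underside.
Not all that is in view belongs to the job. Leave any orange look-alike of the cover alone.

How it is judged:
By the outcome, as a careful person would: the job done as asked, in the order asked, and still so for the second after the job is handed in, with the robot touching nothing.
It also fails if it takes over 40 s, if anything falls off the work surface, if the arm or the gripper's body presses on something with over 40 N, if the wrist force passes 120 N, or if a joint passes its speed limit or range.

## Robot

A 6-joint arm with a two-finger parallel gripper is mounted at the origin on a cart in front of the work surface, level with it; the furniture and walls round the work are solid. World frame = base frame: x ahead of the robot, y to its left, z up, the work surface at z = 0. Lengths are in m, angles in degrees, forces in N, time in s.
With the tool pointing down it reaches from about 0.35 to 0.875 m from the base axis. Payload 4.2 kg.
Tool frame: the origin (TCP) lies on the centre line of the jaws, within the pads' length; the fingertips stand 25 mm ahead of it and the grasp point (between the pads) lies 6 mm ahead of it; z points along the fingers, y is the line along which they close (so a half turn about z gives the same grasp; the last joint's range is limited). The gripper opens to 87 mm and grips with 3 to 60 N. Pads are 19 mm wide; open, the fingers measure 117 mm over their backs; the gripper's body (75 mm by 190 mm) begins 51 mm behind the grasp point.
Start: joints at [-58.579, 22.042, 0.453, 0, -68.411, -14.817], TCP at [0.179, -0.599, 0.248] pointing down, gripper open.
Joint ranges: [-179.83, 179.83], [-69.29, 118.12], [-61.27, 80.66], [-181.25, 117.63], [-171.15, -9.14], [-177.46, 177.46]. Speed limits (degrees/s): [159.86, 159.86, 180, 180, 180, 180].

## Interface

Orientations are given as a 3x3 rotation matrix whose columns are the frame's x, y, z axes.
In Python, from station import r gives the robot as it stands.
- The arm moves only by the tool move_arm, never from a script. Its argument "series" is a list of rows, each an object with "grip": the opening, from 0 (shut) to 1 (fully open); "xyz": the shift along the tool's x, y, z in mm, a list of three; "angular": the turn, a rotation vector about the tool's x, y, z in rad, a list of three. A call has 1 to 10 rows; each row is the pose to reach, as a shift and turn from the pose commanded when the call began, along the tool's axes at that moment; what a row does not reach only later rows make up. A row lasts 1/10 s, in which the tool goes at most 50 mm and 8.59 degrees, less where a joint would pass 70% of its speed; a pose out of reach is approached as far as the arm can. A call with a gripper value outside its range is refused whole. The fingers move at their own pace and stop on an object; the grip force is fixed at half the most. Time passes only in rows, so rows that repeat a pose let the fingers close. It gives the time, the measured TCP pose, the force, the opening and the grip force at its end, in the units of the state.
- r.sense(): the state, without advancing time (a new reading comes with each control period).
- r.capture(name): name is "side" or "top"; returns a dict with "img" (384x512x3 uint8, red, green, blue), "camera_matrix" (3x3 intrinsics, pixels), "k1" (the pictures are not rectified: a ray, as slopes to the right and down, at radius r is drawn at 1 + k1 r^2 times it, then the intrinsics apply), "rvec" (rotation vector, rad) and "tvec" (3), from world to camera coordinates, as OpenCV has them. Camera axes: x right, y down, z forward; pixel columns grow to the right and rows downward; lengths in m; the calibration is good to about 2 mm. A picture is of the moment at which its call begins. There is no depth.
- r.finish_job(): hands the job in; it is judged then, once.
The state is a dict: "time_s": time; "joints": joint angles; "joint_velocities": joint speeds; "effort": joint torques, N m; "tcp_pos": TCP position; "ee_rot": TCP orientation; "wrist_force": force on the tool from outside, world axes, zero at the start; "moment": the same for the moment, N m; "gripper_width": opening from 0.0 (shut) to 1.0 (fully open); "gripper_force": force on a finger pad.
Only numpy, scipy, OpenCV 4.12 (cv2) and the standard library are available. Lean on these libraries where they do the work, as an engineer would, in place of code of your own. Each camera call takes 0.05 s, during which the arm holds its last target. There are 200 camera calls.

## Working session

There is one attempt and no reset: what is moved stays moved. The work goes in short steps, Python scripts to look and compute and a tool call to move; the robot and the scene stay as the last step left them, time stands still between calls to the robot, and variables do not carry over. Pictures are saved under pics/ and viewed, at most 10 in all, crops included, and the job is handed in when it is done.

Besides the shell and the picture viewer there is one more tool, called after ">>>" as a command line: name --argument value ..., lists and objects as JSON in quotes. move_arm: Moves the arm, as the interface text tells. Its arguments: {"type":"object","properties":{"series":{"type":"array"}},"required":["series"]}

```bash
mkdir -p pics; ls; python3 - <<'E'
from station import r
import cv2
for n in("side","top"):
    c=r.capture(n); cv2.imwrite(f"pics/{n}0.png",c["img"][:,:,::-1])
    print(n,c["camera_matrix"].tolist(),c["k1"],c["rvec"],c["tvec"])
s=r.sense(); print(s)
E
```

```text
pics
side [[361.41526892044647, 0.0, 260.09487819983406], [0.0, 361.41526892044647, 185.0297116863437], [0.0, 0.0, 1.0]] -0.09218156813623037 [-0.03379299  2.62421139 -1.69775415] [0.46498477 0.08212149 0.90933252]
top [[413.7108243007168, 0.0, 253.2857728300882], [0.0, 413.7108243007168, 191.69459098988574], [0.0, 0.0, 1.0]] -0.00878120952612615 [ 2.11114031 -2.16029424  0.19841254] [0.0025169  0.47472481 1.14261767]
{'time_s': 0.1, 'joints': array([-5.85790795e+01,  2.20846067e+01,  3.88459564e-01, -2.49175151e-02,
       -6.84099298e+01, -1.48166520e+01]), 'joint_velocities': array([-0.14638858, -0.08401903,  0.20420225,  0.14115355, -0.0632712 ,
       -0.01981615]), 'effort': array([-2.59516792e-04, -3.91692281e+01,  1.87936020e+01,  4.23194915e+00,
        1.34273322e-02, -7.81037716e-05]), 'tcp_pos': array([ 0.1784832 , -0.59847298,  0.24659421]), 'ee_rot': array([[-9.58347086e-01, -2.85605460e-01, -6.20070017e-04],
       [-2.85606121e-01,  9.58345416e-01,  1.79068850e-03],
       [ 8.28108465e-05,  1.89319689e-03, -9.99998204e-01]]), 'wrist_force': array([ 0.16578993, -0.38762459,  0.71498464]), 'moment': array([0.03828118, 0.03377645, 0.00797793]), 'gripper_force': 0.0, 'gripper_width': 0.9974686726625831}
```

View pics/side0.png

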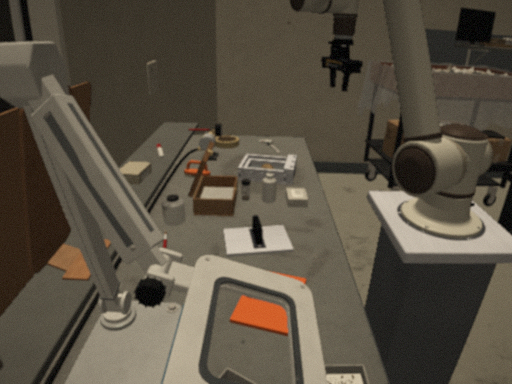

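View pics/top0.png

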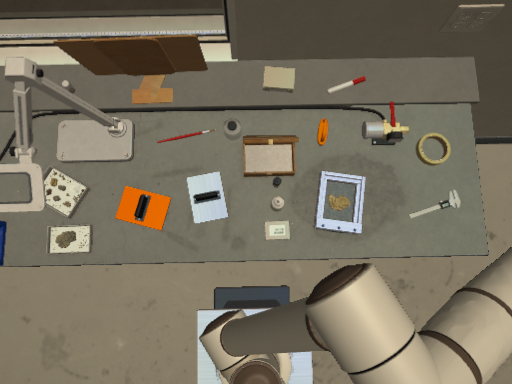

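The top view shows the light plate with a black handle at about (207,197), the orange look-alike at (143,208) and the cassette at (340,203). It also shows the bottle at (277,202), the vial at (277,182) and the box at (277,230). The aluminium plate fits "cover", because the other one is orange. I'll confirm this in one enlarged crop and measure at the same time.

```bash
cat > h.py <<'E'
import numpy as np, cv2
from scipy.spatial.transform import Rotation as Ro
def load(c):
    K=c["camera_matrix"]; R=Ro.from_rotvec(c["rvec"]).as_matrix(); t=np.array(c["tvec"]).ravel()
    return K,np.array([c["k1"],0,0,0,0]),R,t
def ray(c,px):
    K,D,R,t=load(c)
    u=cv2.undistortPoints(np.array(px,float).reshape(-1,1,2),K,D).reshape(-1,2)
    return -R.T@t, np.c_[u,np.ones(len(u))]@R
def plane(c,px,z):
    o,d=ray(c,px); return o+d*((z-o[2])/d[:,2:3])
def proj(c,P):
    K,D,R,t=load(c); return cv2.projectPoints(np.array(P,float).reshape(-1,3),c["rvec"],t,K,D)[0].reshape(-1,2)
def tri(c1,p1,c2,p2):
    o1,d1=ray(c1,p1);o2,d2=ray(c2,p2);d1=d1[0];d2=d2[0]
    s=np.linalg.lstsq(np.c_[d1,-d2],o2-o1,rcond=None)[0]
    a=o1+s[0]*d1;b=o2+s[1]*d2; return (a+b)/2,np.linalg.norm(a-b)
def rect(c,mask,z):
    cs,_=cv2.findContours(mask.astype(np.uint8),cv2.RETR_EXTERNAL,cv2.CHAIN_APPROX_NONE)
    k=max(cs,key=cv2.contourArea); w=plane(c,k,z)[:,:2]
    return k,cv2.minAreaRect((w*1000).astype(np.float32))
E
python3 - <<'E'
from station import r
from h import *
T=r.capture("top");S=r.capture("side")
for n,c in(("T",T),("S",S)):
    print(n,(-load(c)[2].T@load(c)[3]).round(3))
im=T["img"].astype(int)
def roi(m,x0,x1,y0,y1):
    o=np.zeros_like(m);o[y0:y1,x0:x1]=m[y0:y1,x0:x1];return o
for y,x in((185,200),(197,207),(230,318+5),(180,180),(203,320),(203,341),(177,340)):print((x,y),im[y,x])
dark=im.max(2)<60; light=im.min(2)>135
for nm,m,z in(("cover",roi(light|dark,182,232,168,226),.008),("handle",roi(dark,182,232,168,226),.05),("cass",roi(light,308,374,165,240),.042),("bottle",roi(light,268,288,193,212),.05),("vial",roi(dark,270,284,174,190),.058),("box",roi(light,260,295,218,243),.024)):
    k,q=rect(T,m,z); print(nm,cv2.boundingRect(k),[np.round(v,1).tolist() if not np.isscalar(v) else round(v,2) for v in q])
a=cv2.resize(T["img"][155:250,110:375],None,fx=3,fy=3,interpolation=cv2.INTER_CUBIC)
b=cv2.resize(S["img"][140:265,180:325],None,fx=2.4,fy=2.4,interpolation=cv2.INTER_CUBIC)
o=np.zeros((a.shape[0]+b.shape[0],a.shape[1],3),np.uint8);o[:a.shape[0]]=a;o[a.shape[0]:,:b.shape[1]]=b
cv2.imwrite("pics/crop1.png",o[:,:,::-1])
E
```

```text
T [0.27  0.008 1.207]
S [0.468 0.8   0.436]
(200, 185) [199 212 213]
(207, 197) [ 9 11 10]
(323, 230) [96 93 82]
(180, 180) [118 114  99]
(320, 203) [195 207 227]
(341, 203) [150 128  79]
(340, 177) [150 156 170]
cover (187, 171, 41, 53) [[468.7, 129.0], [139.2, 101.2], 10.09]
handle (194, 192, 24, 9) [[463.6, 126.5], [18.1, 65.4], 10.22]
cass (316, 171, 50, 62) [[441.8, -257.0], [130.1, 165.6], 81.53]
bottle (275, 197, 9, 11) [[442.0, -80.4], [22.7, 28.6], 88.71]
vial (273, 177, 8, 9) [[500.5, -74.4], [17.8, 23.3], 62.01]
box (265, 221, 25, 19) [[365.8, -73.5], [50.4, 68.4], 1.37]
```

View pics/crop1.png

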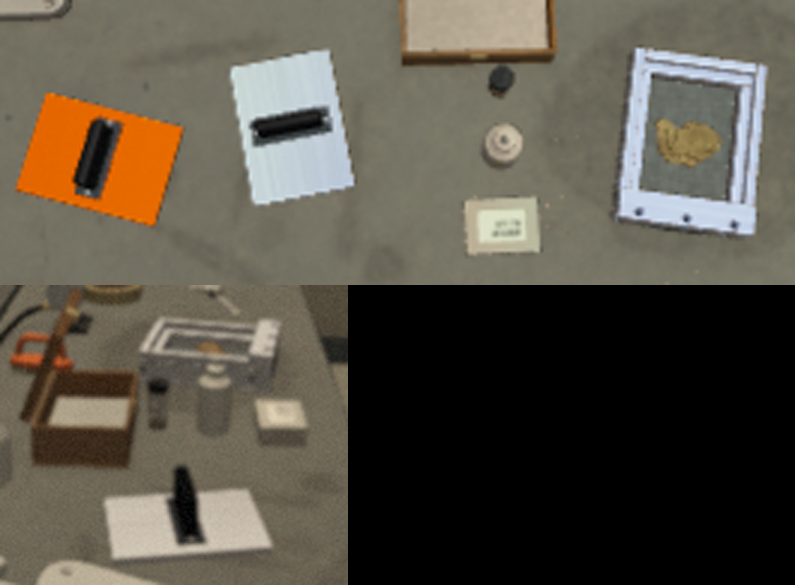

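The crop confirms the candidates. The cover is the silver plate with the black handle (top, ~(207,197)), and the orange plate is the look-alike. The cassette's lip, with its three screws, is the lower end in the image, towards the robot. Next I'll refine the edges to subpixel level.

```bash
cat >> h.py <<'E'
def edges(c,box,fn,z,cen,yaw,ext=True,F=8,half=40):
    """contour of fn(img) in upscaled crop -> edge offsets (mm) in a local frame at cen,yaw; slopes in deg"""
    x0,x1,y0,y1=box
    im=cv2.resize(c["img"][y0:y1,x0:x1],None,fx=F,fy=F,interpolation=cv2.INTER_CUBIC).astype(int)
    cs,_=cv2.findContours(fn(im).astype(np.uint8),cv2.RETR_EXTERNAL,cv2.CHAIN_APPROX_NONE)
    k=max(cs,key=cv2.contourArea).reshape(-1,2)
    w=plane(c,(k+.5)/F-.5+[x0,y0],z)[:,:2]*1000-cen
    a=np.deg2rad(yaw); u=w@[np.cos(a),np.sin(a)]; v=w@[-np.sin(a),np.cos(a)]
    o={}
    for n,p,q,s in(("+u",u,v,1),("-u",u,v,-1),("+v",v,u,1),("-v",v,u,-1)):
        m=(abs(q)<half*(1.3 if n[1]=="v" else 1))&(s*p>0); 
        if m.sum()<20: continue
        med=np.median(p[m]); m&=abs(p-med)<4; f=np.polyfit(q[m],p[m],1)
        o[n]=(round(f[1],2),round(float(np.degrees(np.arctan(f[0])))*(-1 if n[1]=="u" else 1),2))
    return o
E
python3 - <<'E'
from station import r
from h import *
T=r.capture("top")
for t in(140,155,170):
    print("cass z42",edges(T,(300,384,155,250),lambda i:i.min(2)>t,.042,(441,-257),-8.5,half=30))
    print("cass z51",edges(T,(300,384,155,250),lambda i:i.min(2)>t,.051,(441,-257),-8.5,half=30))
    print("cover",edges(T,(178,236,160,234),lambda i:(i.min(2)>t)|(i.max(2)<50),.008,(468.5,129),10))
fo=lambda i:((i[:,:,2]<135))
print("hole z51",edges(T,(323,358,178,226),fo,.051,(441,-257),-8.5,half=30))
print("hole z30",edges(T,(323,358,178,226),fo,.030,(441,-257),-8.5,half=30))
a=np.deg2rad(-8.5)
E
```

```text
cass z42 {'+u': (np.float64(82.8), -0.77), '-u': (np.float64(-81.83), -0.07), '+v': (np.float64(64.03), -0.53), '-v': (np.float64(-63.39), -0.68)}
cass z51 {'+u': (np.float64(80.55), -0.58), '-u': (np.float64(-82.82), -0.26), '+v': (np.float64(65.34), -0.55), '-v': (np.float64(-61.11), -0.73)}
cover {'+u': (np.float64(69.72), 0.45), '-u': (np.float64(-69.94), 0.22), '+v': (np.float64(49.27), 0.11), '-v': (np.float64(-50.51), -0.15)}
cass z42 {'+u': (np.float64(82.28), -0.71), '-u': (np.float64(-81.31), -0.01), '+v': (np.float64(63.46), -0.52), '-v': (np.float64(-62.79), -0.6)}
cass z51 {'+u': (np.float64(80.03), -0.56), '-u': (np.float64(-82.3), -0.18), '+v': (np.float64(64.78), -0.55), '-v': (np.float64(-60.51), -0.65)}
cover {'+u': (np.float64(69.24), 0.45), '-u': (np.float64(-69.34), 0.26), '+v': (np.float64(48.75), 0.11), '-v': (np.float64(-50.02), -0.11)}Traceback (most recent call last):
  File "<stdin>", line 5, in <module>
  File "h.py", line 34, in edges
    med=np.median(p[m]); m&=abs(p-med)<4; f=np.polyfit(q[m],p[m],1)
                                            ~~~~~~~~~~^^^^^^^^^^^^^
    raise TypeError("expected non-empty vector for x")
TypeError: expected non-empty vector for x
```

```bash
cat >> h.py <<'E'
def Rt(yawx,tilt=0):
    """tool rotation: tool z down, tool y = -(object x axis at yaw, +x end raised by tilt rad)"""
    R0=np.array([[0,-1,0],[-1,0,0],[0,0,-1.]])   # columns x,y,z: y=-X, z=-Z, x=-Y
    return Ro.from_euler("z",yawx,degrees=True).as_matrix()@Ro.from_euler("y",-tilt).as_matrix()@R0
def rel(s,p,R):
    E=s["ee_rot"]; print("shift mm",(E.T@(np.array(p)-s["tcp_pos"])*1000).round(1),"rotvec",Ro.from_matrix(E.T@R).as_rotvec().round(4),"tcp",s["tcp_pos"].round(4),"F",s["wrist_force"].round(1),"w",round(s["gripper_width"]*87,1),round(s["gripper_force"],1),"t",round(s["time_s"],2))
E
python3 - <<'E'
from station import r
from h import *
rel(r.sense(),(.4685,.1284,.16),Rt(10.2)); print(np.linalg.det(Rt(10.2)))
E
```

```text
shift mm [-485.6  613.9   87.6] rotvec [ 8.0000e-04  6.0000e-04 -1.4591e+00] tcp [ 0.1785 -0.5987  0.2471] F [-0.5 -0.3  0.2] w 87.0 0.0 t 0.25
0.9999999999999998
```

>>> move_arm --series '[{"grip":1,"xyz":[-20,25,0],"angular":[0,0,-0.07]},{"grip":1,"xyz":[-46,59,0],"angular":[0,0,-0.2]},{"grip":1,"xyz":[-76,96,0],"angular":[0,0,-0.34]},{"grip":1,"xyz":[-106,134,0],"angular":[0,0,-0.48]},{"grip":1,"xyz":[-136,172,0],"angular":[0,0,-0.62]},{"grip":1,"xyz":[-166,210,0],"angular":[0,0,-0.76]},{"grip":1,"xyz":[-196,248,0],"angular":[0,0,-0.9]},{"grip":1,"xyz":[-226,286,0],"angular":[0,0,-1.03]},{"grip":1,"xyz":[-256,324,0],"angular":[0,0,-1.16]},{"grip":1,"xyz":[-286,362,0],"angular":[0,0,-1.28]}]'

```text
time_s: 1.25
tcp_pos: [0.3494, -0.1685, 0.2479]
ee_rot: [[0.004, -1.0, 0.001], [-1.0, -0.004, -0.0], [0.0, -0.001, -1.0]]
wrist_force: [0.7, -0.4, -0.0]
gripper_width: 1.003
gripper_force: 0.0
```

```bash
python3 - <<'E'
from station import r
from h import *
rel(r.sense(),(.4685,.1284,.16),Rt(10.2))
E
```

```text
shift mm [-296.4 -120.1   88. ] rotvec [-0.0012 -0.0002 -0.1741] tcp [ 0.3494 -0.1685  0.2479] F [ 0.7 -0.4 -0. ] w 87.3 0.0 t 1.25
```

>>> move_arm --series '[{"grip":1,"xyz":[-40,-16,0],"angular":[0,0,-0.04]},{"grip":1,"xyz":[-80,-32,0],"angular":[0,0,-0.08]},{"grip":1,"xyz":[-120,-48,5],"angular":[0,0,-0.12]},{"grip":1,"xyz":[-160,-64,15],"angular":[0,0,-0.15]},{"grip":1,"xyz":[-200,-80,30],"angular":[0,0,-0.174]},{"grip":1,"xyz":[-240,-97,50],"angular":[0,0,-0.174]},{"grip":1,"xyz":[-275,-111,70],"angular":[0,0,-0.174]},{"grip":1,"xyz":[-296,-120,88],"angular":[0,0,-0.174]},{"grip":1,"xyz":[-296,-120,88],"angular":[0,0,-0.174]},{"grip":1,"xyz":[-296,-120,88],"angular":[0,0,-0.174]}]'

```text
time_s: 2.25
tcp_pos: [0.4692, 0.1256, 0.1591]
ee_rot: [[0.173, -0.985, -0.001], [-0.985, -0.173, -0.001], [0.001, 0.002, -1.0]]
wrist_force: [-0.2, -0.4, 0.5]
gripper_width: 0.998
gripper_force: 0.0
```

```bash
python3 - <<'E'
from station import r
from h import *
rel(r.sense(),(.4685,.1284,.038),Rt(10.2))
E
```

```text
shift mm [ -3.    0.  121.1] rotvec [ 0.0016 -0.0008 -0.0043] tcp [0.4692 0.1256 0.1591] F [-0.2 -0.4  0.5] w 86.8 0.0 t 2.25
```

>>> move_arm --series '[{"grip":1,"xyz":[-3,0,30],"angular":[0,0,-0.004]},{"grip":1,"xyz":[-3,0,60],"angular":[0,0,-0.004]},{"grip":1,"xyz":[-3,0,90],"angular":[0,0,-0.004]},{"grip":1,"xyz":[-3,0,110],"angular":[0,0,-0.004]},{"grip":1,"xyz":[-3,0,120],"angular":[0,0,-0.004]},{"grip":1,"xyz":[-3,0,120],"angular":[0,0,-0.004]},{"grip":0.5,"xyz":[-3,0,120],"angular":[0,0,-0.004]},{"grip":0,"xyz":[-3,0,120],"angular":[0,0,-0.004]},{"grip":0,"xyz":[-3,0,120],"angular":[0,0,-0.004]},{"grip":0,"xyz":[-3,0,120],"angular":[0,0,-0.004]}]'

```text
time_s: 3.25
tcp_pos: [0.4694, 0.1288, 0.0403]
ee_rot: [[0.176, -0.984, 0.001], [-0.984, -0.176, 0.001], [-0.001, -0.001, -1.0]]
wrist_force: [0.9, 0.4, -0.5]
gripper_width: 0.726
gripper_force: 0.0
```

```bash
python3 - <<'E'
from station import r
from h import *
rel(r.sense(),(.4685,.1284,.038),Rt(10.2))
E
```

```text
shift mm [0.2 0.9 2.3] rotvec [-0.0015  0.0006 -0.0009] tcp [0.4694 0.1288 0.0403] F [ 0.9  0.4 -0.5] w 63.1 0.0 t 3.25
```

>>> move_arm --series '[{"grip":0,"xyz":[0,1,1],"angular":[0,0,0]},{"grip":0,"xyz":[0,1,1],"angular":[0,0,0]},{"grip":0,"xyz":[0,1,1],"angular":[0,0,0]},{"grip":0,"xyz":[0,1,1],"angular":[0,0,0]},{"grip":0,"xyz":[0,1,1],"angular":[0,0,0]},{"grip":0,"xyz":[0,1,1],"angular":[0,0,0]},{"grip":0,"xyz":[0,1,1],"angular":[0,0,0]},{"grip":0,"xyz":[0,1,1],"angular":[0,0,0]},{"grip":0,"xyz":[0,1,1],"angular":[0,0,0]},{"grip":0,"xyz":[0,1,1],"angular":[0,0,0]}]'

```text
time_s: 4.25
tcp_pos: [0.4682, 0.1285, 0.0386]
ee_rot: [[0.176, -0.984, 0.0], [-0.984, -0.176, 0.0], [-0.0, -0.0, -1.0]]
wrist_force: [0.2, 1.1, -0.5]
gripper_width: 0.157
gripper_force: 30.0
```

```bash
python3 - <<'E'
from station import r
from h import *
rel(r.sense(),(.4685,.1284,.15),Rt(10.2))
T=r.capture("top")
for t in(140,155):
    print("cover",edges(T,(178,236,160,234),lambda i:(i.min(2)>t)|(i.max(2)<50),.008,(468.5,129),10))
E
```

```text
shift mm [ 1.000e-01 -4.000e-01 -1.114e+02] rotvec [-0.0003  0.0001 -0.001 ] tcp [0.4682 0.1285 0.0386] F [ 0.2  1.1 -0.5] w 13.7 30.0 t 4.25
cover {'+u': (np.float64(-292.19), 83.81), '-u': (np.float64(245.77), -83.96), '-v': (np.float64(-38.39), 0.23)}
cover {'+u': (np.float64(-268.38), 83.22), '-u': (np.float64(-133.32), 71.7), '-v': (np.float64(-39.22), -0.13)}
```

```bash
cat >> h.py <<'E'
H=.0386; CAS=np.array([.4410,-.2567,0]); CY=-9.1
def tcp_for(ea,tilt,dy=0,yaw=CY):
    """TCP for cover end a (mm, cassette frame) and tilt"""
    Rz=Ro.from_euler("z",yaw,degrees=True).as_matrix(); Rc=Rz@Ro.from_euler("y",-tilt).as_matrix()
    Rk=Ro.from_euler("z",CY,degrees=True).as_matrix()
    return CAS+Rk@(np.array(ea)/1000)+Rc@np.array([.07,dy,H]), Rt(yaw,tilt)
E
python3 - <<'E'
from station import r
from h import *
s=r.sense(); p,R=tcp_for((-45,0,100),.18); print(p.round(4)); rel(s,p,R)
E
```

```text
[ 0.4577 -0.2594  0.1505]
shift mm [ 379.9   78.5 -112. ] rotvec [0.1781 0.0304 0.3349] tcp [0.4681 0.1284 0.0386] F [ 0.9  0.1 -0.1] w 13.8 30.0 t 4.3
```

>>> move_arm --series '[{"grip":0,"xyz":[0,0,-6],"angular":[0,0,0]},{"grip":0,"xyz":[0,0,-20],"angular":[0,0,0]},{"grip":0,"xyz":[0,0,-40],"angular":[0,0,0]},{"grip":0,"xyz":[0,0,-60],"angular":[0,0,0]},{"grip":0,"xyz":[0,0,-80],"angular":[0,0,0]},{"grip":0,"xyz":[0,0,-100],"angular":[0,0,0]},{"grip":0,"xyz":[0,0,-120],"angular":[0,0,0]},{"grip":0,"xyz":[0,0,-135],"angular":[0,0,0]},{"grip":0,"xyz":[0,0,-145],"angular":[0,0,0]},{"grip":0,"xyz":[0,0,-145],"angular":[0,0,0]}]'

```text
time_s: 5.3
tcp_pos: [0.4683, 0.1285, 0.1848]
ee_rot: [[0.176, -0.984, 0.002], [-0.984, -0.176, 0.001], [-0.001, -0.002, -1.0]]
wrist_force: [-0.4, 0.4, -2.7]
gripper_width: 0.159
gripper_force: 30.0
```

```bash
python3 - <<'E'
from station import r
from h import *
s=r.sense(); p,R=tcp_for((-45,0,100),.18); print(p.round(4)); rel(s,p,R)
E
```

```text
[ 0.4577 -0.2594  0.1505]
shift mm [380.   78.8  33.7] rotvec [0.1763 0.0315 0.3348] tcp [0.4683 0.1285 0.1848] F [-0.4  0.4 -2.7] w 13.8 30.0 t 5.3
```

>>> move_arm --series '[{"grip":0,"xyz":[15,3,0],"angular":[0,0,0.01]},{"grip":0,"xyz":[40,8,0],"angular":[0.02,0.003,0.04]},{"grip":0,"xyz":[75,15,0],"angular":[0.05,0.009,0.08]},{"grip":0,"xyz":[115,24,0],"angular":[0.08,0.014,0.13]},{"grip":0,"xyz":[155,32,0],"angular":[0.11,0.02,0.18]},{"grip":0,"xyz":[195,40,0],"angular":[0.14,0.025,0.22]},{"grip":0,"xyz":[235,49,0],"angular":[0.165,0.029,0.26]},{"grip":0,"xyz":[275,57,0],"angular":[0.176,0.031,0.3]},{"grip":0,"xyz":[315,65,0],"angular":[0.176,0.031,0.325]},{"grip":0,"xyz":[345,72,0],"angular":[0.176,0.031,0.335]}]'

```text
time_s: 6.3
tcp_pos: [0.456, -0.2263, 0.1822]
ee_rot: [[-0.161, -0.972, 0.171], [-0.987, 0.158, -0.029], [0.001, -0.174, -0.985]]
wrist_force: [0.2, -0.0, -1.7]
gripper_width: 0.159
gripper_force: 30.0
```

```bash
python3 - <<'E'
from station import r
from h import *
s=r.sense(); p,R=tcp_for((-45,0,100),.18); rel(s,p,R)
E
```

```text
shift mm [32.3 -1.5 32.4] rotvec [ 0.0055 -0.0016 -0.0027] tcp [ 0.456  -0.2263  0.1822] F [ 0.2 -0.  -1.7] w 13.8 30.0 t 6.3
```

>>> move_arm --series '[{"grip":0,"xyz":[20,-1,10],"angular":[0.004,0,0]},{"grip":0,"xyz":[32,-1.5,24],"angular":[0.004,0,0]},{"grip":0,"xyz":[32,-1.5,32],"angular":[0.004,0,0]},{"grip":0,"xyz":[32,-1.5,32],"angular":[0.004,0,0]},{"grip":0,"xyz":[32,-1.5,32],"angular":[0.004,0,0]}]'

```text
time_s: 6.8
tcp_pos: [0.4594, -0.2564, 0.1519]
ee_rot: [[-0.158, -0.971, 0.177], [-0.987, 0.155, -0.029], [0.001, -0.179, -0.984]]
wrist_force: [-1.0, 0.8, -1.7]
gripper_width: 0.158
gripper_force: 30.0
```

```bash
python3 - <<'E'
from station import r
from h import *
s=r.sense(); p,R=tcp_for((-45,0,36),.18); rel(s,p,R)
S=r.capture("side");T=r.capture("top")
a=cv2.resize(S["img"][120:215,215:325],None,fx=4,fy=4,interpolation=cv2.INTER_CUBIC)
b=cv2.resize(T["img"][155:250,295:385],None,fx=4,fy=4,interpolation=cv2.INTER_CUBIC)
cv2.imwrite("pics/hov.png",np.hstack([a,b])[:,:,::-1])
np.save("pics/S.npy",S["img"]);np.save("pics/T.npy",T["img"])
E
```

```text
shift mm [ 3.2 12.9 64.1] rotvec [-0.0003 -0.0011  0.0004] tcp [ 0.4594 -0.2564  0.1519] F [-1.   0.8 -1.7] w 13.7 30.0 t 6.8
```

View pics/hov.png

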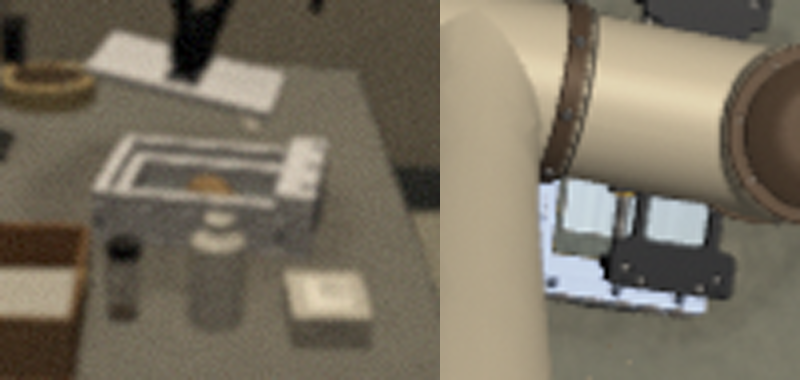

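The side view shows the plate tilted above the cassette with its low end towards the lip (crop ~(270,105)), and nothing has been disturbed. I'll check the predicted corners against the picture.

```bash
python3 - <<'E'
from station import r
from h import *
s=r.sense(); S=r.capture("side")
Rz=Ro.from_euler("z",CY,degrees=True).as_matrix()
E=s["ee_rot"]; Rc=E@np.array([[0,-1,0],[-1,0,0],[0,0,-1.]]).T
im=cv2.resize(S["img"][120:215,215:325],None,fx=8,fy=8,interpolation=cv2.INTER_CUBIC)
cp=lambda P:((proj(S,P)-[215,120]+.5)*8-.5)
plate=[s["tcp_pos"]+Rc@np.array([x,y,z-H]) for x,y,z in((.07,.05,.008),(.07,-.05,.008),(-.07,-.05,.008),(-.07,.05,.008),(-.07,.05,0),(.07,.05,0))]
cas=[CAS+Rz@np.array(v) for v in((.083,.064,.042),(.083,-.064,.042),(-.055,-.064,.051),(-.083,-.064,.051),(-.083,.064,.051),(-.055,.064,.051),(-.083,.064,0),(.083,.064,0))]
for P,col in((plate,(255,0,0)),(cas,(0,160,0))):
    for q in cp(P): cv2.circle(im,tuple(int(v) for v in q.round()),4,col,1)
cv2.imwrite("pics/ov.png",im[:560,100:880,::-1])
E
```

```text
(no output)
```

View pics/ov.png

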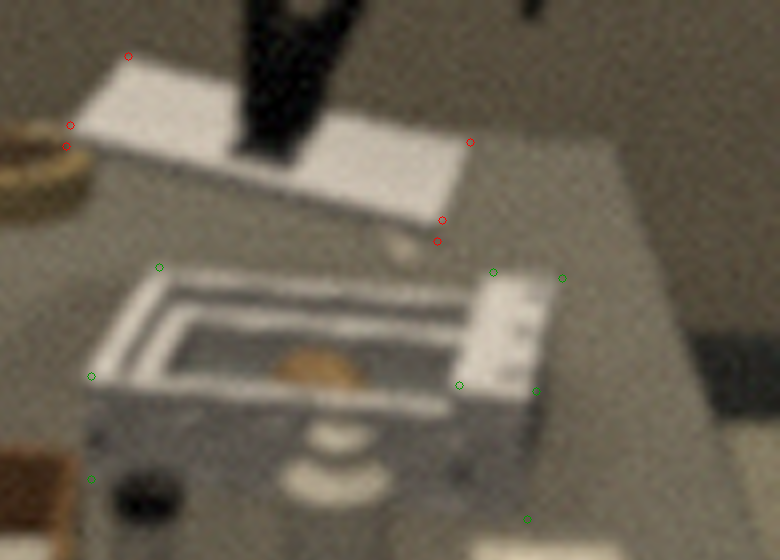

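>>> move_arm --series '[{"grip":0,"xyz":[3,2,6],"angular":[0,0,0]},{"grip":0,"xyz":[3,4,16],"angular":[0,0,0]},{"grip":0,"xyz":[3,6,26],"angular":[0,0,0]},{"grip":0,"xyz":[3,8,36],"angular":[0,0,0]},{"grip":0,"xyz":[3,10,45],"angular":[0,0,0]},{"grip":0,"xyz":[3,11,53],"angular":[0,0,0]},{"grip":0,"xyz":[3,12,59],"angular":[0,0,0]},{"grip":0,"xyz":[3,13,63],"angular":[0,0,0]},{"grip":0,"xyz":[3,13,64],"angular":[0,0,0]},{"grip":0,"xyz":[3,13,64],"angular":[0,0,0]}]'

```text
time_s: 7.95
tcp_pos: [0.4584, -0.2596, 0.0871]
ee_rot: [[-0.158, -0.971, 0.179], [-0.987, 0.155, -0.03], [0.001, -0.181, -0.983]]
wrist_force: [-0.1, 1.0, -1.9]
gripper_width: 0.158
gripper_force: 30.0
```

```bash
python3 - <<'E'
from station import r
from h import *
s=r.sense(); p,R=tcp_for((-45,0,32),.18); rel(s,p,R)
p,R=tcp_for((-66,0,32),.18); rel(s,p,R)
S=r.capture("side");T=r.capture("top")
a=cv2.resize(S["img"][130:215,225:315],None,fx=4.4,fy=4.4,interpolation=cv2.INTER_CUBIC)
b=cv2.resize(T["img"][155:240,295:385],None,fx=4.4,fy=4.4,interpolation=cv2.INTER_CUBIC)
cv2.imwrite("pics/low.png",np.hstack([a,b])[:,:,::-1])
E
```

```text
shift mm [-0.1  1.5  4.4] rotvec [-0.0021 -0.0012  0.0001] tcp [ 0.4584 -0.2596  0.0871] F [-0.1  1.  -1.9] w 13.7 30.0 t 7.95
shift mm [-0.1 22.1  0.6] rotvec [-0.0021 -0.0012  0.0001] tcp [ 0.4584 -0.2596  0.0871] F [-0.1  1.  -1.9] w 13.7 30.0 t 7.95
```

View pics/low.png

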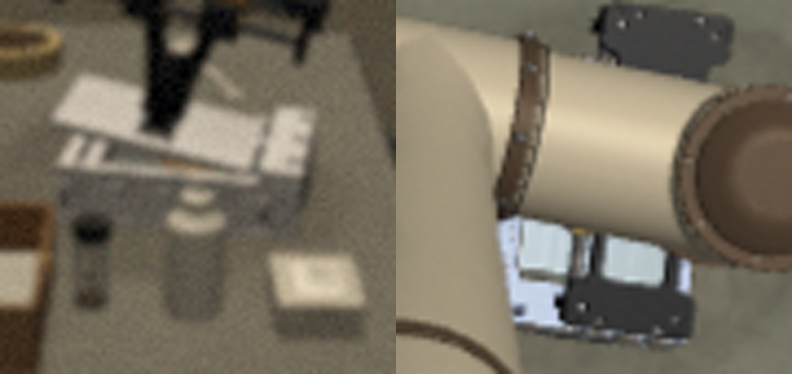

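The side view shows the low end (~(255,150) in the crop) inside the rim, just short of the lip, and there is no contact force. I'll lower the last few millimetres and slide it in.

>>> move_arm --series '[{"grip":0,"xyz":[0,1.5,2],"angular":[0,0,0]},{"grip":0,"xyz":[0,2,4],"angular":[0,0,0]},{"grip":0,"xyz":[0,4,4],"angular":[0,0,0]},{"grip":0,"xyz":[0,7,3.4],"angular":[0,0,0]},{"grip":0,"xyz":[0,10,2.9],"angular":[0,0,0]},{"grip":0,"xyz":[0,13,2.3],"angular":[0,0,0]},{"grip":0,"xyz":[0,15,1.9],"angular":[0,0,0]},{"grip":0,"xyz":[0,17,1.5],"angular":[0,0,0]},{"grip":0,"xyz":[0,17,1.5],"angular":[0,0,0]}]'

```text
time_s: 8.95
tcp_pos: [0.4417, -0.2568, 0.0825]
ee_rot: [[-0.158, -0.971, 0.178], [-0.987, 0.156, -0.03], [0.001, -0.181, -0.984]]
wrist_force: [-0.5, -0.1, -2.1]
gripper_width: 0.16
gripper_force: 30.0
```

```bash
cat > st.py <<'E'
from station import r
from h import *
import sys
s=r.sense()
Rz=Ro.from_euler("z",CY,degrees=True).as_matrix()
Rc=s["ee_rot"]@np.array([[0,-1,0],[-1,0,0],[0,0,-1.]]).T
ea=s["tcp_pos"]+Rc@np.array([-.07,0,-H]); print("end a in cassette",(Rz.T@(ea-CAS)*1000).round(1),"tilt",round(np.arcsin(Rc[2,0]),4),"Fcas",(Rz.T@s["wrist_force"]).round(1),"M",s["moment"].round(2))
a=[float(v) for v in sys.argv[1:]]
for i in range(0,len(a),3): rel(s,*tcp_for((a[i],0,a[i+1]),a[i+2]))
E
python3 st.py -66 32 .18 -72 32 .18
```

```text
end a in cassette [-61.2  -0.1  31.9] tilt 0.1818 Fcas [-0.5 -0.2 -2.1] M [0.13 0.55 0.01]
shift mm [-0.   4.7 -0.8] rotvec [-0.0018 -0.0011 -0.    ] tcp [ 0.4417 -0.2568  0.0825] F [-0.5 -0.1 -2.1] w 13.9 30.0 t 8.95
shift mm [-0.  10.6 -1.9] rotvec [-0.0018 -0.0011 -0.    ] tcp [ 0.4417 -0.2568  0.0825] F [-0.5 -0.1 -2.1] w 13.9 30.0 t 8.95
```

>>> move_arm --series '[{"grip":0,"xyz":[0,2,-0.4],"angular":[0,0,0]},{"grip":0,"xyz":[0,4,-0.7],"angular":[0,0,0]},{"grip":0,"xyz":[0,6,-1.1],"angular":[0,0,0]},{"grip":0,"xyz":[0,7.5,-1.4],"angular":[0,0,0]},{"grip":0,"xyz":[0,9,-1.6],"angular":[0,0,0]},{"grip":0,"xyz":[0,9,-1.6],"angular":[0,0,0]}]'

```text
time_s: 9.55
tcp_pos: [0.4334, -0.2556, 0.0827]
ee_rot: [[-0.158, -0.971, 0.18], [-0.987, 0.155, -0.03], [0.001, -0.182, -0.983]]
wrist_force: [0.9, 0.0, -1.7]
gripper_width: 0.159
gripper_force: 30.0
```

```bash
python3 st.py -70 31 .18 -70 30.5 .09
```

```text
end a in cassette [-69.5  -0.2  32. ] tilt 0.1833 Fcas [ 0.9  0.2 -1.7] M [ 0.03  0.2  -0.07]
shift mm [-0.1  0.6  1.1] rotvec [-0.0033 -0.0013  0.    ] tcp [ 0.4334 -0.2556  0.0827] F [ 0.9  0.  -1.7] w 13.8 30.0 t 9.55
shift mm [-0.1 -2.5  8.1] rotvec [-0.0933 -0.0013 -0.    ] tcp [ 0.4334 -0.2556  0.0827] F [ 0.9  0.  -1.7] w 13.8 30.0 t 9.55
```

>>> move_arm --series '[{"grip":0,"xyz":[0,1,-0.2],"angular":[0,0,0]},{"grip":0,"xyz":[0,2,-0.3],"angular":[0,0,0]},{"grip":0,"xyz":[0,3,-0.5],"angular":[0,0,0]},{"grip":0,"xyz":[0,3,-0.5],"angular":[0,0,0]}]'

```text
time_s: 9.95
tcp_pos: [0.4329, -0.2555, 0.0835]
ee_rot: [[-0.158, -0.97, 0.185], [-0.987, 0.155, -0.031], [0.002, -0.188, -0.982]]
wrist_force: [6.1, -0.9, -4.4]
gripper_width: 0.156
gripper_force: 30.0
```

```bash
python3 st.py
```

```text
end a in cassette [-69.7  -0.3  32.4] tilt 0.1889 Fcas [ 6.1  0.1 -4.4] M [-0.24 -1.34 -0.06]
```

The wall was felt at −70 in my frame (+6 N, mostly along x), so the end is fully under the lip. I'll back off slightly.

>>> move_arm --series '[{"grip":0,"xyz":[0,-2,0.4],"angular":[0,0,0]},{"grip":0,"xyz":[0,-4,0.8],"angular":[0,0,0]},{"grip":0,"xyz":[0,-5,1.4],"angular":[0,0,0]},{"grip":0,"xyz":[0,-5,1.8],"angular":[0,0,0]},{"grip":0,"xyz":[0,-5,1.8],"angular":[0,0,0]}]'

```text
time_s: 10.45
tcp_pos: [0.434, -0.2556, 0.0809]
ee_rot: [[-0.159, -0.972, 0.176], [-0.987, 0.156, -0.029], [0.001, -0.178, -0.984]]
wrist_force: [-0.7, -0.1, -1.7]
gripper_width: 0.157
gripper_force: 30.0
```

```bash
python3 st.py -67.5 30.5 .15 -67.5 30.5 .1 -67.5 30.5 .05 -67.5 30.5 .02
```

```text
end a in cassette [-69.1  -0.   30.5] tilt 0.1792 Fcas [-0.7 -0.3 -1.7] M [0.11 0.58 0.04]
shift mm [-0.  -2.7  2.3] rotvec [-0.0292 -0.0009 -0.0003] tcp [ 0.434  -0.2556  0.0809] F [-0.7 -0.1 -1.7] w 13.7 30.0 t 10.45
shift mm [-0.  -4.4  5.9] rotvec [-0.0792 -0.0009 -0.0003] tcp [ 0.434  -0.2556  0.0809] F [-0.7 -0.1 -1.7] w 13.7 30.0 t 10.45
shift mm [-0.  -6.   9.6] rotvec [-0.1292 -0.0009 -0.0003] tcp [ 0.434  -0.2556  0.0809] F [-0.7 -0.1 -1.7] w 13.7 30.0 t 10.45
shift mm [-0.  -6.8 11.8] rotvec [-0.1592 -0.0009 -0.0004] tcp [ 0.434  -0.2556  0.0809] F [-0.7 -0.1 -1.7] w 13.7 30.0 t 10.45
```

>>> move_arm --series '[{"grip":0,"xyz":[0,-1.5,0.8],"angular":[-0.01,0,0]},{"grip":0,"xyz":[0,-2.7,2.3],"angular":[-0.03,0,0]},{"grip":0,"xyz":[0,-3.3,3.6],"angular":[-0.045,0,0]},{"grip":0,"xyz":[0,-3.9,4.8],"angular":[-0.062,0,0]},{"grip":0,"xyz":[0,-4.4,5.9],"angular":[-0.079,0,0]},{"grip":0,"xyz":[0,-4.9,7.1],"angular":[-0.095,0,0]},{"grip":0,"xyz":[0,-5.5,8.4],"angular":[-0.112,0,0]},{"grip":0,"xyz":[0,-6,9.6],"angular":[-0.129,0,0]},{"grip":0,"xyz":[0,-6,9.6],"angular":[-0.129,0,0]}]'

```text
time_s: 11.35
tcp_pos: [0.4432, -0.2571, 0.073]
ee_rot: [[-0.158, -0.986, 0.052], [-0.987, 0.158, -0.01], [0.001, -0.052, -0.999]]
wrist_force: [-0.2, 0.6, -2.1]
gripper_width: 0.161
gripper_force: 30.0
```

```bash
python3 st.py -67.5 30.5 .02  -67.5 30.5 0; python3 - <<'E'
from station import r
from h import *
S=r.capture("side")
cv2.imwrite("pics/s5.png",cv2.resize(S["img"][130:215,225:315],None,fx=7,fy=7,interpolation=cv2.INTER_CUBIC)[:,:,::-1])
E
```

```text
end a in cassette [-65.6  -0.1  30.8] tilt 0.0524 Fcas [-0.3  0.5 -2.1] M [0.06 0.23 0.01]
shift mm [-0.1  0.6  2.5] rotvec [-0.0324 -0.0012  0.0001] tcp [ 0.4432 -0.2571  0.073 ] F [-0.2  0.6 -2.1] w 14.0 30.0 t 11.35
shift mm [-0.1 -0.1  3.9] rotvec [-0.0524 -0.0012  0.0001] tcp [ 0.4432 -0.2571  0.073 ] F [-0.2  0.6 -2.1] w 14.0 30.0 t 11.35
```

View pics/s5.png

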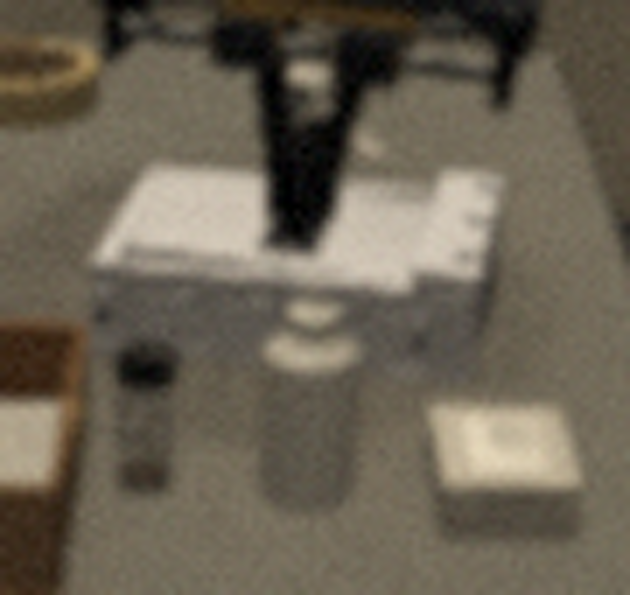

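The side view shows the plate almost down inside the rim, with its right end under the lip (~(430,230)), and the bystanders are untouched. I'll turn it down the rest of the way.

>>> move_arm --series '[{"grip":0,"xyz":[0,1,0.7],"angular":[-0.01,0,0]},{"grip":0,"xyz":[0,0.9,1.6],"angular":[-0.02,0,0]},{"grip":0,"xyz":[0,0.6,2.5],"angular":[-0.032,0,0]},{"grip":0,"xyz":[0,0.2,3.3],"angular":[-0.043,0,0]},{"grip":0,"xyz":[0,0,4],"angular":[-0.052,0,0]},{"grip":0,"xyz":[0,0,4.4],"angular":[-0.052,0,0]},{"grip":0,"xyz":[0,0,4.4],"angular":[-0.052,0,0]}]'

```text
time_s: 12.1
tcp_pos: [0.4429, -0.2571, 0.0687]
ee_rot: [[-0.158, -0.987, 0.001], [-0.987, 0.158, -0.001], [0.001, -0.001, -1.0]]
wrist_force: [0.7, -0.0, -1.3]
gripper_width: 0.157
gripper_force: 30.0
```

```bash
python3 st.py -67.5 30 0
```

```text
end a in cassette [-68.   -0.1  30. ] tilt 0.0008 Fcas [ 0.7  0.1 -1.3] M [-0.02  0.11 -0.02]
shift mm [-0.1 -0.5  0.1] rotvec [-0.0008 -0.0011 -0.0002] tcp [ 0.4429 -0.2571  0.0687] F [ 0.7 -0.  -1.3] w 13.7 30.0 t 12.1
```

>>> move_arm --series '[{"grip":0,"xyz":[0,-0.5,0.4],"angular":[0,0,0]},{"grip":0,"xyz":[0,-0.5,0.8],"angular":[0,0,0]},{"grip":0,"xyz":[0,-0.5,1.2],"angular":[0,0,0]},{"grip":0,"xyz":[0,-0.5,1.2],"angular":[0,0,0]}]'

```text
time_s: 12.5
tcp_pos: [0.443, -0.2571, 0.0686]
ee_rot: [[-0.158, -0.987, 0.0], [-0.987, 0.158, -0.001], [0.001, -0.0, -1.0]]
wrist_force: [-2.9, 2.2, 7.4]
gripper_width: 0.157
gripper_force: 30.0
```

```bash
python3 st.py -67.5 30 0
```

```text
end a in cassette [-67.9  -0.1  29.9] tilt 0.0004 Fcas [-3.2  1.7  7.4] M [ 0.65  0.93 -0.02]
shift mm [-0.1 -0.4 -0. ] rotvec [-0.0004 -0.0013  0.0001] tcp [ 0.443  -0.2571  0.0686] F [-2.9  2.2  7.4] w 13.7 30.0 t 12.5
```

It is seated: flat at z = 29.9 mm with 7 N of support. I'll ease off, open part way and retreat.

>>> move_arm --series '[{"grip":0,"xyz":[0,0.3,-0.6],"angular":[0,0,0]},{"grip":0,"xyz":[0,0.3,-0.9],"angular":[0,0,0]},{"grip":0.38,"xyz":[0,0.3,-0.9],"angular":[0,0,0]},{"grip":0.38,"xyz":[0,0.3,-0.9],"angular":[0,0,0]},{"grip":0.38,"xyz":[0,0.3,-0.9],"angular":[0,0,0]},{"grip":0.38,"xyz":[0,0.3,-0.9],"angular":[0,0,0]},{"grip":0.38,"xyz":[0,0.3,-0.9],"angular":[0,0,0]}]'

```text
time_s: 13.2
tcp_pos: [0.4431, -0.2571, 0.0684]
ee_rot: [[-0.158, -0.987, 0.001], [-0.987, 0.158, -0.001], [0.001, -0.001, -1.0]]
wrist_force: [0.4, 0.5, 0.1]
gripper_width: 0.375
gripper_force: 0.0
```

```bash
python3 st.py
```

```text
end a in cassette [-67.8  -0.1  29.8] tilt 0.0009 Fcas [0.3 0.6 0.1] M [ 0.06  0.07 -0.02]
```

>>> move_arm --series '[{"grip":0.38,"xyz":[0,0,-8],"angular":[0,0,0]},{"grip":0.38,"xyz":[0,0,-25],"angular":[0,0,0]},{"grip":0.38,"xyz":[0,0,-55],"angular":[0,0,0]},{"grip":0.38,"xyz":[0,0,-90],"angular":[0,0,0]},{"grip":0.38,"xyz":[0,0,-125],"angular":[0,0,0]},{"grip":0.38,"xyz":[30,0,-150],"angular":[0,0,0]},{"grip":0.38,"xyz":[65,0,-160],"angular":[0,0,0]},{"grip":0.38,"xyz":[100,0,-160],"angular":[0,0,0]},{"grip":0.38,"xyz":[140,0,-160],"angular":[0,0,0]},{"grip":0.38,"xyz":[180,0,-160],"angular":[0,0,0]}]'

```text
time_s: 14.2
tcp_pos: [0.4141, -0.436, 0.2297]
ee_rot: [[-0.158, -0.987, 0.002], [-0.987, 0.158, -0.002], [0.002, -0.002, -1.0]]
wrist_force: [0.6, 0.1, 0.2]
gripper_width: 0.38
gripper_force: 0.0
```

>>> move_arm --series '[{"grip":0.38,"xyz":[35,10,0],"angular":[0,0,0]},{"grip":0.38,"xyz":[70,20,0],"angular":[0,0,0]},{"grip":0.38,"xyz":[100,30,0],"angular":[0,0,0]},{"grip":0.38,"xyz":[120,35,0],"angular":[0,0,0]},{"grip":0.38,"xyz":[120,35,0],"angular":[0,0,0]},{"grip":0.38,"xyz":[120,35,0],"angular":[0,0,0]}]'

```text
time_s: 14.8
tcp_pos: [0.3606, -0.5476, 0.2289]
ee_rot: [[-0.159, -0.987, 0.001], [-0.987, 0.159, -0.001], [0.001, -0.001, -1.0]]
wrist_force: [0.4, 0.4, 0.3]
gripper_width: 0.383
gripper_force: 0.0
```

```bash
python3 - <<'E'
from station import r
from h import *
S=r.capture("side");T=r.capture("top"); print(r.sense()["tcp_pos"],r.sense()["wrist_force"])
a=cv2.resize(S["img"][130:215,225:315],None,fx=4.4,fy=4.4,interpolation=cv2.INTER_CUBIC)
b=cv2.resize(T["img"][160:245,285:375],None,fx=4.4,fy=4.4,interpolation=cv2.INTER_CUBIC)
cv2.imwrite("pics/end.png",np.hstack([a,b])[:,:,::-1])
E
```

```text
[ 0.36122248 -0.54687448  0.22912993] [ 0.83316014  0.33246578 -0.60456735]
```

View pics/end.png

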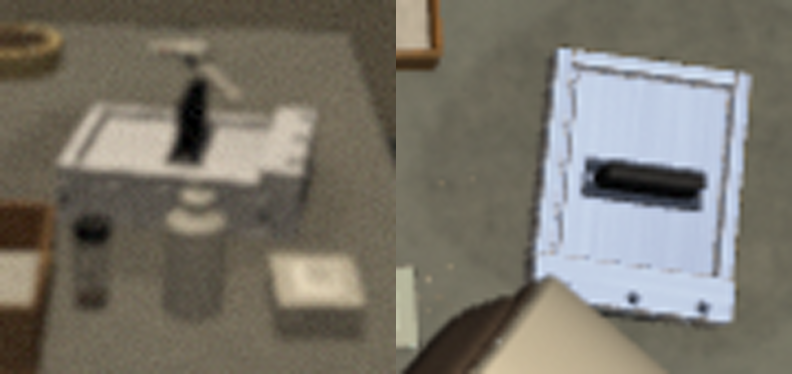

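The plate lies flat inside the rim, with a gap visible along three sides and its near end under the lip. The handle stands upright and the bottle, vial and box are in place.

```bash
python3 -c "
from station import r
print(r.finish_job())"
```

```text
the job is handed in; nothing more can be done
None
```

The cassette is closed: the cover lies flat on the ledge with one end under the lip, it has been released, the glue bottle, vial and card box were not disturbed, and the job was handed in at about 15 s.

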